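# Seat the row of tube caps

## Task

The caps in the tube block are only started in their tubes. Begin at the end with the grip tab and follow the row with a fingertip to the other end, pressing each of the six caps down fully home in turn, gently. Leave the block standing where it is, do not pick it up, and leave the things around it alone.

Things in the scene. Friction and masses are not known exactly. Their poses are not given: they have to be found in the camera images.
- rack: Blue-painted metal tube block on rubber feet, loose on the bench, 0.7 to 0.95 kg; 170 long x 46 wide x 45 mm high, carrying one row of six tubes along its middle. Origin: centre of its underside. Its x axis runs along the row and points to the end with the flat grip tab (34 x 26 x 8 mm tongue sticking out 31 mm past the block's end face, top 40 mm above the bench, standing only at that end); z is up. The block can point any way round.
- cap1_top (a point): Centre of the top of the first cap (nearest the grip tab): a white push-in cap 18 mm across with a domed top and an 8 mm flat in the middle, at 65 mm along the block's x, on its centre line. Caps stand 26 mm apart. This point is 60 mm above the bench when the cap is fully up and 55 mm when fully home. The cap's soft springy top gives by 1 mm per 5 N (3 mm at most) under the finger, on top of the cap's own travel, and springs back. The point moves with it.
- cap2_top (a point): Centre of the top of the second cap: a white push-in cap 18 mm across with a domed top and an 8 mm flat in the middle, at 39 mm along the block's x, on its centre line. Caps stand 26 mm apart. This point is 60 mm above the bench when the cap is fully up and 55 mm when fully home. The cap's soft springy top gives by 1 mm per 5 N (3 mm at most) under the finger, on top of the cap's own travel, and springs back. The point moves with it.
- cap3_top (a point): Centre of the top of the third cap: a white push-in cap 18 mm across with a domed top and an 8 mm flat in the middle, at 13 mm along the block's x, on its centre line. Caps stand 26 mm apart. This point is 60 mm above the bench when the cap is fully up and 55 mm when fully home. The cap's soft springy top gives by 1 mm per 5 N (3 mm at most) under the finger, on top of the cap's own travel, and springs back. The point moves with it.
- cap4_top (a point): Centre of the top of the fourth cap: a white push-in cap 18 mm across with a domed top and an 8 mm flat in the middle, at -13 mm along the block's x, on its centre line. Caps stand 26 mm apart. This point is 60 mm above the bench when the cap is fully up and 55 mm when fully home. The cap's soft springy top gives by 1 mm per 5 N (3 mm at most) under the finger, on top of the cap's own travel, and springs back. The point moves with it.
- cap5_top (a point): Centre of the top of the fifth cap: a white push-in cap 18 mm across with a domed top and an 8 mm flat in the middle, at -39 mm along the block's x, on its centre line. Caps stand 26 mm apart. This point is 60 mm above the bench when the cap is fully up and 55 mm when fully home. The cap's soft springy top gives by 1 mm per 5 N (3 mm at most) under the finger, on top of the cap's own travel, and springs back. The point moves with it.
- cap6_top (a point): Centre of the top of the sixth cap (at the end without the tab): a white push-in cap 18 mm across with a domed top and an 8 mm flat in the middle, at -65 mm along the block's x, on its centre line. Caps stand 26 mm apart. This point is 60 mm above the bench when the cap is fully up and 55 mm when fully home. The cap's soft springy top gives by 1 mm per 5 N (3 mm at most) under the finger, on top of the cap's own travel, and springs back. The point moves with it.
- cap1 (a joint): How far the first cap is pushed in, m: 0 fully up, 0.005 fully home (head resting on the tube's rim). Slides straight down against about 3 N of friction, stays where it is left, meets a hard stop at home, and cannot be pulled off.
- cap2 (a joint): How far the second cap is pushed in, m: 0 fully up, 0.005 fully home (head resting on the tube's rim). Slides straight down against about 3 N of friction, stays where it is left, meets a hard stop at home, and cannot be pulled off.
- cap3 (a joint): How far the third cap is pushed in, m: 0 fully up, 0.005 fully home (head resting on the tube's rim). Slides straight down against about 3 N of friction, stays where it is left, meets a hard stop at home, and cannot be pulled off.
- cap4 (a joint): How far the fourth cap is pushed in, m: 0 fully up, 0.005 fully home (head resting on the tube's rim). Slides straight down against about 3 N of friction, stays where it is left, meets a hard stop at home, and cannot be pulled off.
- cap5 (a joint): How far the fifth cap is pushed in, m: 0 fully up, 0.005 fully home (head resting on the tube's rim). Slides straight down against about 3 N of friction, stays where it is left, meets a hard stop at home, and cannot be pulled off.
- cap6 (a joint): How far the sixth cap is pushed in, m: 0 fully up, 0.005 fully home (head resting on the tube's rim). Slides straight down against about 3 N of friction, stays where it is left, meets a hard stop at home, and cannot be pulled off.
- vial: Bystander: small capped jar, 32 mm across, 58 mm high, standing loose beside the block. Origin: centre of its underside.
- tipbox: Bystander: closed plastic tip box, 90 x 64 x 48 mm high, loose on the other side of the block. Origin: centre of its underside.
- wellplate: Bystander: white well plate, 128 x 86 x 15 mm, lying loose off to the right. Origin: centre of its underside.
- beaker: Bystander: empty glass beaker, 70 mm across, 85 mm high, standing loose off to the left. Origin: centre of its underside.

How it is judged:
By the outcome, as a careful person would: the job done as asked, in the order asked, and still so for the second after the job is handed in, with the robot touching nothing.
It also fails if it takes over 40 s, if anything falls off the work surface, if the arm or the gripper's body presses on something with over 40 N, if the wrist force passes 120 N, or if a joint passes its speed limit or range.

## Robot

A 7-joint arm with a two-finger parallel gripper is mounted at the origin on the work surface. World frame = base frame: x ahead of the robot, y to its left, z up, the work surface at z = 0. Lengths are in m, angles in rad, forces in N, time in s.
With the tool pointing down it reaches from about 0.425 to 0.875 m from the base axis. Payload 9.9 kg.
Tool frame: the origin (TCP) lies on the centre line of the jaws, within the pads' length; the fingertips stand robot.tip_extent ahead of it and the grasp point (between the pads) lies 8 mm behind it (robot.tip_extent is the distance from the TCP to the fingertips, in m); x points along the fingers, y is the direction in which the jaws open and shut, and the axes are right-handed (so a half turn about x gives the same grasp; the last joint's range is limited). The gripper opens to 85 mm and grips with 20 to 120 N. Pads are 22 mm wide; open, the fingers measure 114 mm over their backs; the gripper's body (76 mm by 85 mm) begins 54 mm behind the grasp point. The pads swing forward as they close: fully open they stand 13 mm farther back than shut.
Start: joints at [-1.239, 0.576, 0.025, 1.437, -0.015, 1.129, -0.057], TCP at [0.273, 0.617, 0.242] pointing down, gripper open.
Joint ranges: [-2.76, 2.76], [-0.34, 2.15], [-1.52, 1.57], [0.19, 2.46], [-1.09, 4.23], [0.17, 1.99], [-2.82, 2.82]. Speed limits (rad/s): [2.22, 2.22, 3.01, 3.01, 3.14, 3.14, 3.14].

## Interface

Orientations are given as a rotation vector (axis times angle).
In Python, from station import robot gives the robot as it stands. The module is installed in compiled form; this text tells all that it offers. Calls block until the motion is done:
- robot.movep(position, orientation): joint-space move of the TCP to a pose.
- robot.movel(position, frame=None, v=0.15, stop_force=None): straight line of the TCP; frame=None keeps the orientation; v is the mean speed in m/s. With stop_force (N) it stops when the force on the tool has changed by that much, and returns True; else False.
- robot.move_j(angles): joint-space move.
- robot.move_gripper(opening, grip_force=None): finger opening in m; grip_force is the grip in N (None keeps the last); returns when the fingers have stopped.
- robot.dwell(seconds).
- robot.ik(position, orientation): joint angles nearest the present ones, or None.
- robot.read_state(): the state.
- robot.grab_frame(name): name is "scene" or "side" or "wrist"; returns (picture, depth): 400x640x3 uint8, blue, green, red; 400x640 float32, m along the optical axis (not along the pixel's ray), 0 where there is no reading.
- robot.camera_info(name): a dict with "fov_y" (degrees; the focal length in pixels is half the picture's height over the tangent of half this angle, whatever the lens; pixels are square), "cx", "cy" (the principal point, pixels), "R" (3x3) and "t" (3): a world point X has camera coordinates R X + t. Camera axes: x right, y down, z forward; pixel columns grow to the right and rows downward; lengths in m; the calibration is good to about 2 mm. A picture is of the moment at which its call begins: read the wrist's pose just before it. camera_info takes no time and is no camera call; for the wrist camera it gives the pose at the moment of the call.
A pose or a line that the arm cannot do raises robot.Unreachable and nothing moves.
- robot.finish_job(): hands the job in, once; it reports no verdict.
Trained networks look in the newest picture that a camera, given by its name, has taken for a name from the list of things; names that differ only in an ending like _2 or _b are one class to them, and where a whole thing is asked for, a point or a joint stands for the part that bears it (a point fixed in the world has none). Each returns a list of dicts, best first, with "confidence" (0 to 1); they miss things now and then, are a little off and sometimes report something else, mostly with a low value. They report only what shows in the picture. A call takes as long as a camera call.
- robot.look_for(camera, target): "xyz" ([x, y, z] in m, in world coordinates, good to about 4 mm: the middle of the surface that is visible of it).
- robot.masks_of(camera, target): "region" (400x640 bool, what is visible of it).
- robot.spot_point(camera, target): "xyz" ([x, y, z] in m, in world coordinates, good to about 4 mm: a listed point, or the origin of a listed thing).
The state is a dict: "clock": time; "joints": joint angles; "qd": joint speeds; "joint_efforts": joint torques, N m; "tool_pos": TCP position; "eef_rot": TCP orientation; "ft_force": force on the tool from outside, world axes, zero at the start; "moment": the same for the moment, N m; "grip_width": finger opening in m.
Only numpy, scipy, OpenCV 4.12 (cv2) and the standard library are available. Lean on these libraries where they do the work, as an engineer would, in place of code of your own. Each camera call takes 0.05 s, during which the arm holds its last target. There are 200 camera calls.

## Working session

There is one attempt and no reset: what is moved stays moved. The work goes in short steps, each a Python script; the robot and the scene stay as the last script left them, time stands still between calls to the robot, and variables do not carry over. Pictures are saved under pics/ and viewed, about 8 in all and at most 12, crops included, and the job is handed in when it is done.

```bash
mkdir -p pics; cat > h.py <<'E'
import numpy as np, cv2
from station import robot
def cloud(name):
    ci=robot.camera_info(name); img,d=robot.grab_frame(name)
    f=200/np.tan(np.radians(ci["fov_y"])/2)
    v,u=np.mgrid[:400,:640]
    c=np.stack([(u-ci["cx"])/f*d,(v-ci["cy"])/f*d,d],-1)
    return img,d,(c-np.array(ci["t"]))@np.array(ci["R"])
E
python3 - <<'E'
from h import *
s=robot.read_state(); print(s["clock"],s["tool_pos"],s["eef_rot"],s["ft_force"],s["grip_width"],robot.tip_extent)
ims=[]
for n in ["scene","side"]:
    img,d,P=cloud(n); cv2.imwrite(f"pics/{n}0.png",img)
    for t in ["rack","cap1_top","cap6_top","vial","tipbox"]:
        print(n,t,[(np.round(r["xyz"],3).tolist(),round(r["confidence"],2)) for r in robot.spot_point(n,t)[:3]])
    np.save(n,P)
E
```

```text
0.0 [0.27245938 0.61710848 0.24144639] [ 0.32479173  1.54632954 -0.3273741 ] [ 0.41500796 -0.22780974  0.87400298] 0.08554091584724319 0.011
scene rack [([0.523, 0.077, -0.002], 0.59), ([0.573, 0.378, 0.002], 0.41)]
scene cap1_top [([0.532, 0.046, 0.062], 0.5), ([0.501, 0.145, 0.06], 0.36)]
scene cap6_top [([0.536, 0.02, 0.058], 0.58)]
scene vial [([0.432, 0.004, 0.004], 0.79)]
scene tipbox [([0.64, 0.133, -0.002], 0.71)]
side rack [([0.515, 0.081, 0.001], 0.57)]
side cap1_top [([0.501, 0.144, 0.058], 0.59)]
side cap6_top [([0.536, 0.02, 0.055], 0.52)]
side vial [([0.43, 0.001, 0.001], 0.65)]
side tipbox [([0.639, 0.134, -0.003], 0.6)]
```

View pics/scene0.png

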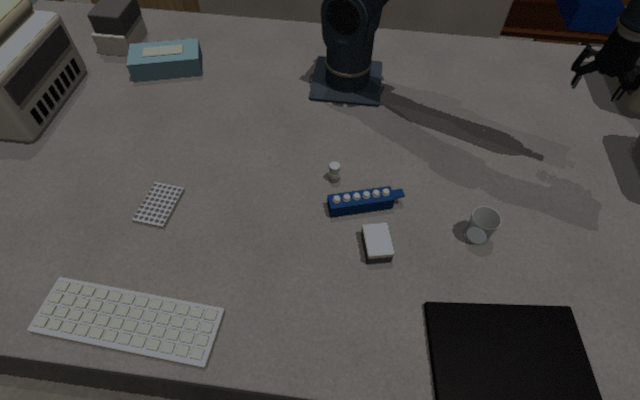

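View pics/side0.png

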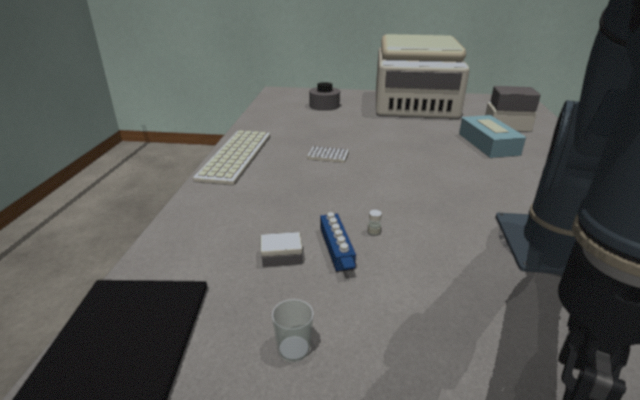

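The scene view shows the block at about (360,200), with its tab at the right end (404,195). That is the +y side, and the side view agrees: the tab is at the near end (348,270). The vial (335,170) and tip box (377,243) stand to either side. The cap1 and cap6 spots are 129 mm apart, as they should be (130). Next I'll close the gripper and look from above.

```bash
cat >> h.py <<'E'
from scipy.spatial.transform import Rotation as Ro
def orient(r,s=1):  # r: row dir xy
    x=np.array([0,0,-1.]); y=s*np.array([r[1],-r[0],0]); 
    return Ro.from_matrix(np.stack([x,y,np.cross(x,y)],1)).as_rotvec()
E
python3 - <<'E'
from h import *
c1=np.array([.501,.1445]);c6=np.array([.536,.02]); r=(c1-c6)/np.linalg.norm(c1-c6); m=(c1+c6)/2
qs=[(s,robot.ik([*m,.26],orient(r,s))) for s in (1,-1)]
for q in qs: print(q)
s=min([q for q in qs if q[1] is not None],key=lambda q:abs(q[1][6]))[0]
robot.move_gripper(0.0)
robot.movep([*m,.26],orient(r,s))
st=robot.read_state(); print(s,st["clock"],st["tool_pos"],st["grip_width"],st["ft_force"])
img,d,P=cloud("wrist"); cv2.imwrite("pics/w0.png",img); np.save("w0",P)
for t in ["rack"]+[f"cap{i}_top" for i in range(1,7)]:
    print(t,[(np.round(q["xyz"],3).tolist(),round(q["confidence"],2)) for q in robot.spot_point("wrist",t)[:3]])
# white caps by height/colour
g=img.min(-1); mk=((P[...,2]>.048)&(P[...,2]<.066)&(d>0)&(g>110)).astype(np.uint8)
n,l,sx,ce=cv2.connectedComponentsWithStats(mk)
for i in range(1,n):
    if sx[i,4]>40: 
        Q=P[l==i]; print(sx[i,4],ce[i].round(),np.median(Q,0).round(4),np.percentile(Q[:,2],95).round(4))
E
```

```text
(1, array([-0.53845668,  0.35883867,  0.40922008,  1.81476965, -0.16664397,
        1.00175727,  0.21171601]))
(-1, array([-0.99972347,  0.69758648,  1.36247283,  1.82755167, -0.72629649,
        1.24177096, -2.2860961 ]))
1 3.4833 [0.51852992 0.08363977 0.259818  ] 0.00010501905625853798 [ 0.12087108 -0.20473013 -0.50964246]
rack [([0.52, 0.08, 0.001], 0.65)]
cap1_top [([0.5, 0.142, 0.059], 0.73)]
cap2_top [([0.51, 0.119, 0.062], 0.67)]
cap3_top [([0.514, 0.096, 0.058], 0.76), ([0.642, 0.131, -0.003], 0.36)]
cap4_top [([0.522, 0.066, 0.058], 0.69)]
cap5_top []
cap6_top [([0.54, 0.019, 0.058], 0.61), ([0.524, 0.08, 0.003], 0.46)]
299 [316. 113.] [0.5006 0.1443 0.0581] 0.06
282 [317. 138.] [0.5084 0.1204 0.0584] 0.0604
2558 [436. 160.] [0.6397 0.1321 0.0486] 0.0496
255 [318. 162.] [0.5161 0.0956 0.0588] 0.0606
252 [319. 185.] [0.5241 0.0719 0.0574] 0.0596
235 [320. 207.] [0.532  0.0474 0.0581] 0.0601
511 [226. 220.] [0.4338 0.0042 0.0583] 0.0595
221 [321. 229.] [0.5398 0.0229 0.0578] 0.0598
```

View pics/w0.png

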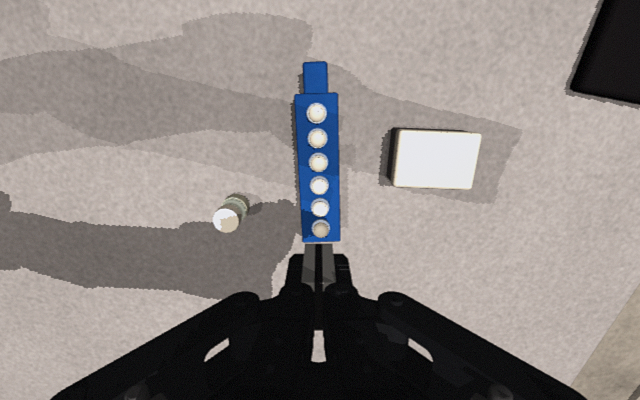

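All six caps show in a row from (316,113), at the tab end, to (321,229). Their heights are about 60 mm, so all are up, and they run about 26 mm apart. I'll press cap 1 and check the forces.

```bash
cat >> h.py <<'E'
C=np.array([[.5006,.1443],[.5084,.1204],[.5161,.0956],[.5241,.0719],[.5320,.0474],[.5398,.0229]])
row=(C[0]-C[5])/np.linalg.norm(C[0]-C[5])
cap=[C.mean(0)+row*(.065-.026*i) for i in range(6)]
te=robot.tip_extent
def press(i,zmin=.0515,sf=9):
    p=cap[i]; R=orient(row)
    robot.movel([*p,te+.068],R,v=.15); robot.dwell(.15)
    f0=robot.read_state()["ft_force"]
    hit=robot.movel([*p,te+zmin],v=.012,stop_force=sf)
    s=robot.read_state()
    print(i+1,hit,"tip",(np.array(s["tool_pos"])-[*p,te]).round(4),"dF",(np.array(s["ft_force"])-f0).round(1),"t",round(s["clock"],2))
    robot.movel([*p,te+.068],v=.08)
E
python3 - <<'E'
from h import *
print(np.round(cap,4).tolist())
robot.movel([*cap[0],te+.1],orient(row),v=.2)
press(0)
E
```

```text
[[0.5002, 0.1456], [0.5082, 0.1209], [0.5162, 0.0961], [0.5242, 0.0714], [0.5322, 0.0466], [0.5401, 0.0219]]
1 True tip [ 0.    -0.     0.053] dF [-0.5  1.2  9.9] t 6.53
```

It stopped at a tip height of 53.0 mm with 9.9 N. That matches home (55 mm) less 2 mm of soft give. On to the rest, each press only going on if the last one was home.

```bash
python3 - <<'E'
from h import *
for i in range(1,6): press(i)
robot.movel([*cap[5],te+.12],v=.2)
m=(cap[0]+cap[5])/2
robot.movel([*m,.26],orient(row),v=.25); robot.dwell(.2)
print(robot.read_state()["clock"])
img,d,P=cloud("wrist"); cv2.imwrite("pics/w1.png",cv2.resize(img[40:260,180:520],None,fx=2,fy=2))
P0=np.load("w0.npy")
g=img.min(-1); mk=((P[...,2]>.044)&(P[...,2]<.066)&(d>0)&(g>110)).astype(np.uint8)
n,l,sx,ce=cv2.connectedComponentsWithStats(mk)
for i in range(1,n):
    if sx[i,4]>40:
        Q=P[l==i]; print(sx[i,4],ce[i].round(),np.median(Q,0).round(4),np.percentile(Q[:,2],95).round(4))
E
```

```text
2 True tip [0.    0.    0.053] dF [-0.8  0.1 10.3] t 8.52
3 True tip [ 0.    -0.     0.053] dF [-2.1  0.3  9.1] t 10.49
4 True tip [ 0.    -0.     0.053] dF [-2.4  0.4 10. ] t 12.47
5 True tip [ 0.    -0.     0.053] dF [-1.   1.   8.9] t 14.46
6 True tip [0.    0.    0.053] dF [-1.7  0.6  9.1] t 16.44
18.1167
325 [318. 111.] [0.5002 0.1444 0.0536] 0.0559
300 [318. 137.] [0.5082 0.12   0.0536] 0.0559
4624 [436. 162.] [0.6397 0.1326 0.0481] 0.0493
289 [318. 161.] [0.516  0.0956 0.0535] 0.056
268 [318. 184.] [0.5238 0.0712 0.0536] 0.0558
256 [318. 206.] [0.5319 0.047  0.0535] 0.0558
511 [223. 216.] [0.4339 0.0046 0.0582] 0.0594
234 [318. 227.] [0.5397 0.0224 0.0535] 0.0558
```

View pics/w1.png

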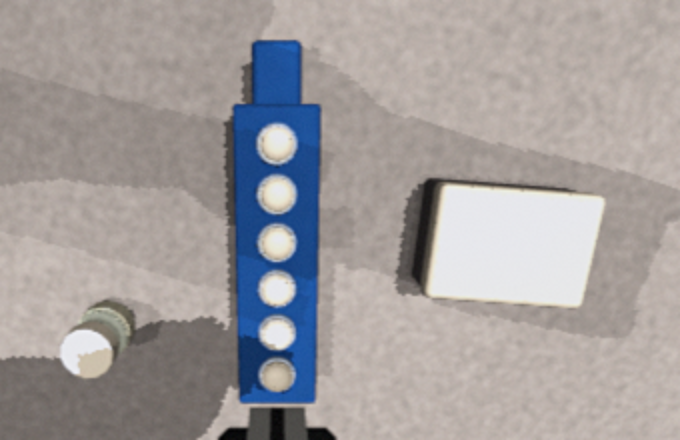

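The crop shows all six caps seated in a straight row, from (277,143) to (277,375). All are at the same lower height, and the block, vial and tip box have not moved.

```bash
python3 -c "
from h import *
robot.finish_job()"
```

```text
the job is handed in; nothing more can be done
```

All six caps are pressed fully home, in order from the grip-tab end, and the job is handed in. The last clock reading before handing in was 18.1 s, within the 40 s limit.

- **Pressing:** I used the closed fingertips. Each press stopped at about 9–10 N with the tip at 53.0 mm, which is home height (55 mm) less about 2 mm of soft give.
- **Caps afterwards:** the wrist camera put every cap top at about 56 mm, against about 60 mm before. That is within the camera's roughly 2 mm calibration of home.
- **Surroundings:** the caps, vial and tip box measured within about 1 mm of where they started, so the block stayed put. I did not look at the well plate or beaker again, but the arm worked only above the block.
- **Disagreements:** no final check failed. In the first scene picture, the network's best guess for cap1 was on the wrong cap. The side and wrist cameras put it at the tab end, and I used that.

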